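# Unplug a press fixture, open its cover and present the hidden insert to the scanner

## Task

Pull the interlock plug straight up out of the fixture's socket and put it in the small tray, then swing the fixture's cover flap up until it stands open, and leave it open. Of the two inserts standing underneath, draw out the one that is thick all the way to its top (not the one thinned to a blade) and present it to the flat scanner: hold it upright and still about 10 cm above the middle of the scanner's glass. Finish while still holding it there, in mid-air; leave the other insert in its slot and the things around the fixture where they are.

Things in the scene. Friction and masses are not known exactly. Their poses are not given: they have to be found in the camera images.
- fixture: Fixed press fixture: dark steel base plate 260 x 230 x 15 mm (centre 10 mm to -x of the origin) with an open-topped aluminium pocket box (x -65..65, y -100..100 mm, rim 100 mm up, walls 6 mm) shut by the flap. Origin: underside, below the box's centre; x points from the socket side to the hinge side, z up. A valve block 62 mm high stands beside the socket at x -88, y 45.
- socket (a point): Middle of the mouth of the plug's socket: a 15 mm square hole, 28 mm deep, in the top of a grey plastic block (32 x 40 mm in plan, top 100 mm up) in front of the box. At x -81, y -50, z 100 mm in the fixture's frame, axes parallel to it. A small sprung plunger sticks out of the block's -y side, to 43 mm from the hole's axis, 15 mm below the mouth.
- pocket (a point): Point midway between the two insert slots in the box, at the height of the slot floors: x -15, y 0, z 21 mm in the fixture's frame, axes parallel to it. The slots are centred 38 mm to -y and 38 mm to +y of it, long along x, in a grey block whose top is 22 mm above this point. The box rim is 79 mm above it.
- plug: Interlock plug: square steel shank 14 x 14 x 38 mm pointing down, on it a black grip 50 (x) x 18 (y) x 32 mm. Origin: middle of the shank's foot, z up; the grip spans z 38 to 70 mm. Seated: foot on the socket's floor, axes as the fixture's, grip overhanging the flap's front edge by 9 mm, blocking it. A detent resists a straight pull of 10 N, then light drag; free after 28 mm. 70 g.
- flap (a joint): Cover flap's hinge angle, rad: 0 shut, grows as the front edge swings up and over towards the fixture's +x, stop at 1.75. Stiff friction hinge (about 0.2 N m): it stays wherever it is left. Flap: aluminium plate 130 x 200 x 5 mm, 0.18 kg.
- flap_tab (a point): Grip point in the middle of the flap's black upright tab (26 (x) x 10 (y) x 34 mm high, on the flap's top face), 22 mm above that face, 12 mm below the tab's top. Flap shut: x -47, y 40, z 127.5 mm in the fixture's frame; the flap's front edge is 18 mm farther to -x. Axes turn with the flap. Pinched across its 10 mm thickness (along the hinge axis) it can pivot between the fingers.
- flap_hinge (a point): Middle of the flap's hinge axis, at x 65, y 0, z 100.5 mm in the fixture's frame; the axis runs along the fixture's y. With the flap shut the tab's grip point lies 112 mm to -x of it, 27 mm above it and 40 mm to +y.
- insert: The wanted insert, hidden under the flap: plain steel block 56 (x) x 18 (y) x 68 mm high, 18 mm thick up to its top, with a dark round bush in its broad faces. Origin: centre of its underside. It stands upright, loose (about 1.5 mm play), in either of the two slots, its lower 22 mm in the slot, top 11 mm below the box rim; axes parallel to the fixture's. About 0.28 kg.
- blade: The other insert, in the other slot: same 56 x 68 mm outline, foot 18 mm thick and 26 mm high, but above that thinned to an 8 mm blade. Origin: centre of its underside. To be left in its slot.
- tray: Fixed open blue plastic tray, outside 150 (x) x 110 (y) x 35 mm high, walls and floor about 4 mm. Origin: centre of its underside, z up. It may be on either side of the fixture.
- scan_window (a point): Centre of the glass window of the flat black scanner (110 x 110 mm, fixed to the bench), on the glass 44 mm above the bench; z up. On the other side from the tray.
- cylinder: Bystander: small aluminium pneumatic cylinder standing on end, 50 x 50 x 96 mm. Origin: centre of its underside.
- clevis: Bystander: dark steel U-shaped fork block, 60 x 70 x 42 mm. Origin: centre of its underside.
- carton: Bystander: closed cardboard carton, 40 x 80 x 50 mm. Origin: centre of its underside.
Mind the look-alikes: they are no part of the job. Of the things that look like the plug, the smallest one is meant.

How it is judged:
On the way, in this order (a step that is already met when the one before it is completed fails the run):
1. the plug is pulled clear of its socket while the flap is shut (z of plug in the frame of fixture above 0.103 m and value of joint flap below 0.15 rad), for 0.1 s.
2. the plug lies in the tray, let go, the flap still shut (x of plug in the frame of tray between -0.08 and 0.08 m and y of plug in the frame of tray between -0.06 and 0.06 m and z of plug in the frame of tray below 0.08 m and contact force between plug and the fingers below 0.1 N and linear speed of plug below 0.05 m/s and contact force between plug and tray above 0.1 N and value of joint flap below 0.15 rad), for 0.2 s.
3. the flap stands open, both inserts still in their slots (value of joint flap above 1.3 rad and z of each of insert, blade in the frame of fixture below 0.027 m and angle between blade's own z axis and vertical below 0.2 rad), for 0.2 s.
4. the thick insert is drawn up out of its slot in the gripper (z of insert in the frame of fixture above 0.05 m and contact force between insert and the fingers above 1 N and value of joint flap above 1.2 rad), for 0.1 s.
At the end, for the whole second after the job is handed in: Thick insert in the grip, within 15 degrees of upright, below 3 cm/s, underside 4 to 17 cm above the glass, within 4 cm of its middle; plug let go in the tray; flap open over 1.2 rad; blade insert in its slot; bystanders within 3 cm of their starts (horizontal distance between insert and scan_window below 0.04 m and z of insert in the frame of scan_window between 0.04 and 0.17 m and angle between insert's own z axis and vertical below 0.26 rad and contact force between insert and the fingers above 1 N and linear speed of insert below 0.03 m/s and contact force between insert and tray below 0.1 N and contact force between insert and fixture below 0.1 N and value of joint flap above 1.2 rad and x of plug in the frame of tray between -0.08 and 0.08 m and y of plug in the frame of tray between -0.06 and 0.06 m and z of plug in the frame of tray below 0.08 m and contact force between plug and the fingers below 0.1 N and linear speed of plug below 0.05 m/s and contact force between plug and tray above 0.1 N and z of blade in the frame of fixture below 0.027 m and angle between blade's own z axis and vertical below 0.2 rad and distance of each of cylinder, clevis, carton from where it was at the start of the episode below 0.03 m); the arm keeps its last pose, push and grip.
It fails at once if a bystander is pushed more than 3 cm (distance of any of cylinder, clevis, carton from where it was at the start of the episode above 0.03 m).
It fails at once if the blade insert is drawn out of its slot (z of blade in the frame of fixture above 0.035 m).
It also fails if it takes over 72 s, if anything falls off the work surface, if the arm or the gripper's body presses on something with over 40 N, if the wrist force passes 120 N, or if a joint passes its speed limit or range.

## Robot

A 7-joint arm with a two-finger parallel gripper is mounted at the origin on the work surface. World frame = base frame: x ahead of the robot, y to its left, z up, the work surface at z = 0. Lengths are in m, angles in rad, forces in N, time in s.
With the tool pointing down it reaches from about 0.4 to 0.85 m from the base axis. Payload 4.5 kg.
Tool frame: the origin (TCP) lies between the finger pads; the fingertips stand 11 mm ahead of it and the grasp point (between the pads) lies 8 mm behind it (r.tip_reach is the distance from the TCP to the fingertips, in m); x points along the fingers, y is the direction in which the jaws open and shut, and the axes are right-handed (so a half turn about x gives the same grasp; the last joint's range is limited). The gripper opens to 88 mm and grips with 3 to 60 N. Pads are 18 mm wide; open, the fingers measure 123 mm over their backs; the gripper's body (75 mm by 187 mm) begins 45 mm behind the grasp point.
Start: joints at [1.328, 0.689, -0.195, 1.565, 0.157, 0.902, -0.215], TCP at [0.171, -0.601, 0.25] pointing down, gripper open.
Joint ranges: [-3.01, 3.01], [-0.46, 2.08], [-1.47, 1.51], [0.13, 2.56], [-1, 4.14], [0.04, 2.09], [-2.66, 2.66]. Speed limits (rad/s): [2.57, 2.57, 3.14, 3.14, 3.14, 3.14, 3.14].

## Interface

Orientations are given as a unit quaternion [x, y, z, w].
In Python, from plant import r gives the robot as it stands.
- The arm moves only by the tool drive_tool, never from a script. Its argument "deltas" is a list of rows, each a list of 3 entries, a list of its own where there are three numbers: the turn, a rotation vector about the tool's x, y, z in degrees, then the shift along the tool's x, y, z in cm, then the finger opening in cm, from 0 to 8.81. A call has 1 to 12 rows; each row shifts and turns the commanded pose from where the row before left it, along the tool's axes as they then stand; what a row does not reach is not made up. A row lasts 1/12 s, in which the tool goes at most 41.7 mm and 7.16 degrees, less where a joint would pass 70% of its speed; a pose out of reach is approached as far as the arm can. A call is refused whole if a number of a shift passes 4.17 or a number of a turn 7.16, either way. A call with a gripper value outside its range is refused whole. The fingers move at their own pace and stop on an object; "force" is the grip in N (left out, the last holds). Time passes only in rows, so rows that do not move let the fingers close. It gives the time, the measured TCP pose, the force and the opening at its end, in the units of the state.
- r.get_state(): the state, without advancing time (a new reading comes with each control period).
- r.snapshot(name): name is "scene" or "top" or "wrist"; returns a dict with "color" (480x640x3 uint8, red, green, blue), "fov_y" (degrees; the focal length in pixels is half the picture's height over the tangent of half this angle, whatever the lens; pixels are square), "cx", "cy" (the principal point, pixels), "extrinsics" (4x4, takes a point from world to camera coordinates); the wrist camera has in their place "tool_from_camera" (4x4, takes a point from camera to tool coordinates, whose origin is the TCP and whose axes are the tool frame's). Camera axes: x right, y up, looking along -z (the intrinsics and any distortion apply to the point x, -y, -z); pixel columns grow to the right and rows downward; lengths in m; the calibration is good to about 2 mm. A picture is of the moment at which its call begins: read the wrist's pose just before it. There is no depth.
- r.finish_job(): hands the job in, once; it reports no verdict.
The state is a dict: "clock": time; "q": joint angles; "qd": joint speeds; "joint_torque": joint torques, N m; "tool_pos": TCP position; "eef_rot": TCP orientation; "contact_force": force on the tool from outside, world axes, zero at the start; "moment": the same for the moment, N m; "opening": opening from 0.0 (shut) to 1.0 (fully open).
Only numpy, scipy, OpenCV 4.12 (cv2) and the standard library are available. Lean on these libraries where they do the work, as an engineer would, in place of code of your own. Each camera call takes 0.05 s, during which the arm holds its last target. There are 200 camera calls.

## Working session

There is one attempt and no reset: what is moved stays moved. The work goes in short steps, Python scripts to look and compute and a tool call to move; the robot and the scene stay as the last step left them, time stands still between calls to the robot, and variables do not carry over. Pictures are saved under pics/ and viewed, about 8 in all and at most 12, crops included, and the job is handed in when it is done.

Besides the shell and the picture viewer there is one more tool, called as name(argument=value, ...), one argument or row to a line, values as JSON. drive_tool: Moves the arm, as the interface text tells. Its arguments: {"type":"object","properties":{"deltas":{"type":"array","items":{"type":"array"}},"force":{"type":"number"}},"required":["deltas"]}

```bash
ls; mkdir -p pics
python3 - <<'E'
from plant import r
import cv2,pickle
s=r.get_state();print(s,r.tip_reach)
for n in("scene","top"):
    d=r.snapshot(n);cv2.imwrite(f"pics/{n}0.png",d["color"][:,:,::-1]);pickle.dump(d,open(f"{n}0.pkl","wb"))
    print(n,{k:v for k,v in d.items() if k!="color"})
E
```

```text
pics
{'clock': 0.0, 'q': array([ 1.32779117,  0.68998062, -0.19454532,  1.56633963,  0.15729431,
        0.90245707, -0.21512116]), 'qd': array([ 1.78509309e-03,  5.49622544e-04,  2.32803207e-04,  6.48786938e-05,
        6.33762158e-04, -4.96881629e-05, -5.92023986e-04]), 'joint_torque': array([ 8.14077612e-04, -5.27567625e+01, -1.26680128e+00, -1.53428507e+01,
       -5.27575251e-02,  6.53526688e-03,  1.44939736e-04]), 'tool_pos': array([ 0.17061235, -0.60063899,  0.24891406]), 'eef_rot': array([-0.70021839, -0.09820409,  0.70046326, -0.09696073]), 'contact_force': array([0.1081772 , 0.4843312 , 0.65216362]), 'moment': array([-0.01541681, -0.00803727, -0.00792028]), 'opening': 0.9993014456597983} 0.011
scene {'fov_y': 49.836851446103765, 'cx': 318.6275595693591, 'cy': 250.40582596562638, 'extrinsics': array([[ 0.7092474 ,  0.70463982, -0.02123319, -0.37828745],
       [-0.4380852 ,  0.46414759,  0.76983658,  0.17716287],
       [ 0.55231284, -0.53670265,  0.63788775, -1.48688834],
       [ 0.        ,  0.        ,  0.        ,  1.        ]])}
top {'fov_y': 56.06504773730231, 'cx': 309.44075146374007, 'cy': 244.34948945233072, 'extrinsics': array([[-1.88615879e-02, -9.99815857e-01, -3.53455848e-03,
         2.91952372e-02],
       [ 9.91682786e-01, -1.91580910e-02,  1.27272229e-01,
        -5.79896249e-01],
       [-1.27316509e-01, -1.10460446e-03,  9.91861526e-01,
        -1.16031003e+00],
       [ 0.00000000e+00,  0.00000000e+00,  0.00000000e+00,
         1.00000000e+00]])}
```

View pics/top0.png

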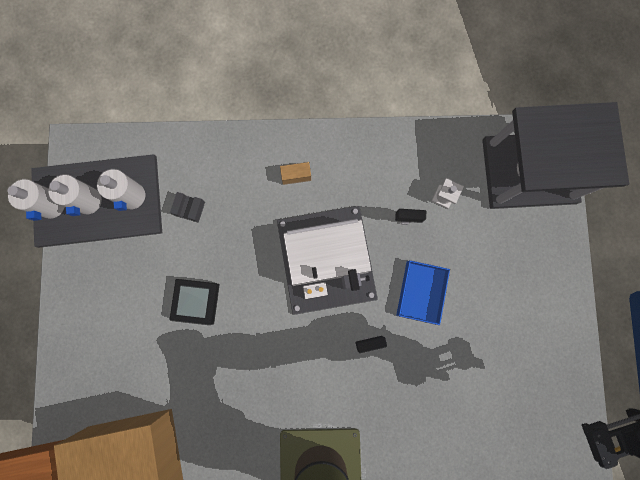

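View pics/scene0.png

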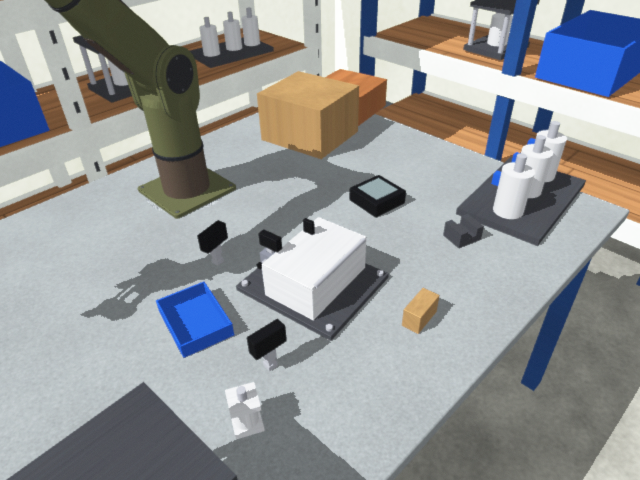

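The top view shows the fixture at about (327,258) with the socket side towards the robot, plug grip at (353,279), tab at (314,272), tray at (423,292), and scanner at (194,300). The look-alikes are at (410,215) and (371,344). I'll enlarge it to get corners.

Run:
```python
import cv2
a=cv2.imread("pics/top0.png")[200:330,245:455]
a=cv2.resize(a,None,fx=3.8,fy=3.8,interpolation=cv2.INTER_CUBIC);cv2.imwrite("pics/c1.png",a);print(a.shape)
```

```text
(494, 798, 3)
```

View pics/c1.png

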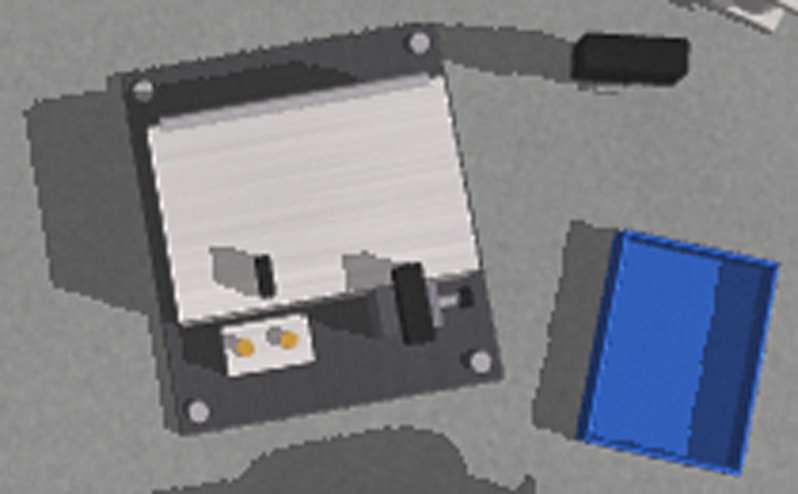

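```bash
cat > h.py <<'E'
import numpy as np,pickle,cv2
from scipy.optimize import least_squares
from scipy.spatial.transform import Rotation as Ro
def proj(d,P):
    P=np.atleast_2d(P);E=d["extrinsics"];c=P@E[:3,:3].T+E[:3,3];f=240/np.tan(np.radians(d["fov_y"]/2))
    return np.c_[d["cx"]+f*c[:,0]/-c[:,2],d["cy"]-f*c[:,1]/-c[:,2]]
def w(p,P):
    P=np.atleast_2d(P).astype(float);c,s=np.cos(p[2]),np.sin(p[2])
    return np.c_[p[0]+c*P[:,0]-s*P[:,1],p[1]+s*P[:,0]+c*P[:,1],P[:,2]]
def fit(d,P,px,p0):
    s=least_squares(lambda p:(proj(d,w(p,P))-px).ravel(),p0,loss="soft_l1");return s.x,(proj(d,w(s.x,P))-px)
def unc(X): return (np.array(X)+.5)/3.8-.5+[245,200]
def go(st,pos,yaw):
    """delta to tool-down pose; tool y along fixture yaw (+y or -y), in tool axes"""
    R=Ro.from_quat(st["eef_rot"]);best=None
    for sg in(1,-1):
        x=np.array([0,0,-1.]);y=sg*np.array([-np.sin(yaw),np.cos(yaw),0]);T=Ro.from_matrix(np.c_[x,y,np.cross(x,y)])
        rv=np.degrees((R.inv()*T).as_rotvec())
        if best is None or np.linalg.norm(rv)<np.linalg.norm(best[0]):best=(rv,T)
    dp=np.array(pos)-st["tool_pos"]
    print("turn deg",best[0].round(2),"shift now-axes cm",(R.inv().apply(dp)*100).round(2),"shift target-axes cm",(best[1].inv().apply(dp)*100).round(2))
    print("target y axis",best[1].apply([0,1,0]).round(3),"z axis",best[1].apply([0,0,1]).round(3))
E
python3 - <<'E'
from h import *
from plant import r
d=pickle.load(open("top0.pkl","rb"))
P=np.array([[-65,100,105.5],[-65,-100,105.5],[65,-100,105.5],[65,100,105.5],[-140,115,15],[-140,-115,15],[120,-115,15],[120,115,15],[-47,40,139.5],[-81,-50,142]])/1000
px=unc([(181,323),(481,270),(445,78),(149,128),(182,434),(502,378),(436,24),(122,76),(264,276),(410,302)])
f,e=fit(d,P,px,[.6,0,.17]);print("fixture",f,e.round(1).tolist())
t,e=fit(d,np.array([[75,55,35],[75,-55,35],[-75,-55,35],[-75,55,35]])/1000,unc([(622,231),(778,264),(741,473),(580,440)]),[.55,-.25,-.2]);print("tray",t,e.round(1).tolist())
s,e=fit(d,np.array([[55,55,44],[55,-55,44],[-55,-55,44],[-55,55,44]])/1000,np.array([(175,277),(219,282),(214,324),(170,320)]),[.5,.3,-.1]);print("scan",s,e.round(1).tolist())
np.savez("poses.npz",f=f,t=t,s=s)
d2=pickle.load(open("scene0.pkl","rb"));a=d2["color"][:,:,::-1].copy()
for q in np.vstack([proj(d2,w(f,P)),proj(d2,w(t,np.array([[75,55,35],[75,-55,35],[-75,-55,35],[-75,55,35]])/1000)),proj(d2,w(s,[[0,0,.044]]))]):cv2.circle(a,tuple(int(round(v)) for v in q),1,(0,0,255),-1)
cv2.imwrite("pics/chk.png",cv2.resize(a[160:380,140:440],None,fx=2.6,fy=2.6,interpolation=cv2.INTER_NEAREST))
plug=w(f,[[-.081,-.05,.130]])[0];print(plug,np.hypot(*plug[:2]),[np.hypot(*w(f,[q])[0][:2]) for q in ([.084,.04,.2],[-.015,.038,.1],[-.015,-.038,.1])],np.hypot(*s[:2]),np.hypot(*t[:2]))
go(r.get_state(),plug-[0,0,.008],f[2])
E
```

```text
fixture [ 0.55203247 -0.02522428  0.15043171] [[-0.6, -0.4], [-0.1, -0.0], [-0.2, -0.3], [-0.6, -0.2], [-0.4, 0.7], [0.6, 0.7], [0.2, -0.5], [-0.2, -0.2], [0.3, -0.1], [1.3, 0.6]]
tray [ 0.44872507 -0.27905    -0.23387453] [[0.0, -0.7], [-0.0, -0.5], [-0.4, 0.8], [0.4, 0.4]]
scan [ 0.43762455  0.31977699 -0.11557539] [[1.4, 0.5], [-0.9, -0.4], [-1.1, 0.1], [0.7, -0.1]]
[ 0.47944049 -0.08679867  0.13      ] 0.4872342278185467 [np.float64(0.6296646120871686), np.float64(0.5316029265111959), np.float64(0.5467791811931998)] 0.5420079057925096 0.5284156421313907
turn deg [7.24 0.01 0.09] shift now-axes cm [ 12.76 -40.97 -43.76] shift target-axes cm [ 12.7  -46.18 -38.24]
target y axis [ 0.15  -0.989  0.   ] z axis [-0.989 -0.15   0.   ]
```

View pics/chk.png

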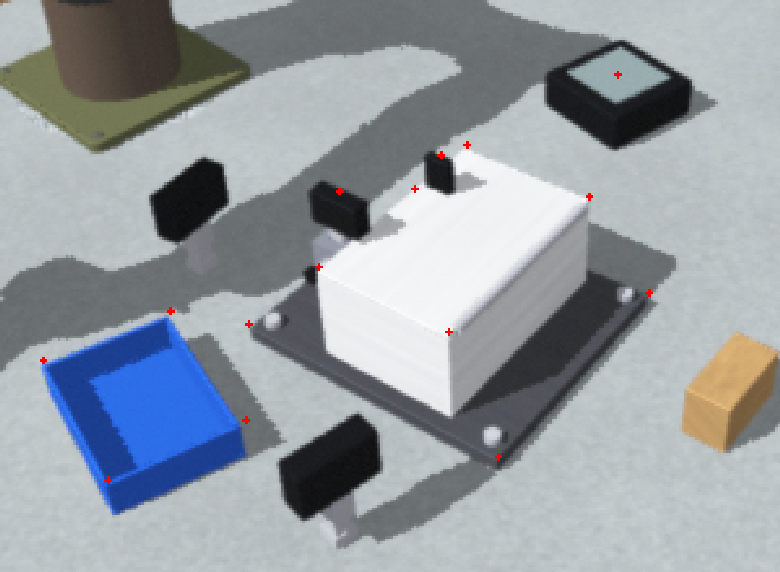

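The fit agrees between both cameras (about 1–2 px): the red marks fall on the plug top, tab top, flap corners and scanner glass. Next I'll move above the plug.

drive_tool(
  deltas=[
    [[7.1,0,0],[0,0,0],8],
    [[0,0,0],[0,-3,-2.45],8],
    [[0,0,0],[0,-3,-2.45],8],
    [[0,0,0],[0,-3,-2.45],8],
    [[0,0,0],[0,-3,-2.45],7],
    [[0,0,0],[0,-3,-2.45],6],
    [[0,0,0],[0,-3,-2.45],5],
    [[0,0,0],[0,-3,-2.45],4.5],
    [[0,0,0],[0,-3,-2.45],4.5],
    [[0,0,0],[0,-3,-2.45],4.5],
    [[0,0,0],[0,-3,-2.45],4.5],
    [[0,0,0],[0,-3,-2.45],4.5],
  ],
  force=40,
)

```text
clock: 1.1
tool_pos: [0.3874, -0.2322, 0.2496]
eef_rot: [-0.705, -0.054, 0.705, -0.054]
contact_force: [0.2, -0.2, -0.5]
opening: 0.515
```

drive_tool(
  deltas=[
    [[0,0,0],[0,-3,-2.45],4.5],
    [[0,0,0],[0,-3,-2.45],4.5],
    [[0,0,0],[0,-3,-2.45],4.5],
    [[0,0,0],[0,-2,-2],4.5],
    [[0,0,0],[1,0,0],4.5],
    [[0,0,0],[1,0,0],4.5],
    [[0,0,0],[0,0,0],4.5],
  ],
)

```text
clock: 1.68
tool_pos: [0.4616, -0.1101, 0.2282]
eef_rot: [-0.704, -0.055, 0.706, -0.054]
contact_force: [-0.8, 0.6, -0.0]
opening: 0.511
```

Run:
```python
from h import *
from plant import r
f=np.load("poses.npz")["f"];st=r.get_state();print(st["clock"],st["tool_pos"])
d=r.snapshot("wrist");cv2.imwrite("pics/w1.png",d["color"][:,:,::-1])
plug=w(f,[[-.081,-.05,.128]])[0]
go(st,plug-[0,0,.008],f[2])
R=Ro.from_quat(st["eef_rot"]).as_matrix();T=np.eye(4);T[:3,:3]=R;T[:3,3]=st["tool_pos"]
d["extrinsics"]=np.linalg.inv(T@d["tool_from_camera"]);pickle.dump(d,open("w1.pkl","wb"));print(d["tool_from_camera"],d["fov_y"])
print(proj(d,w(f,np.array([[-106,-59,142],[-106,-41,142],[-56,-41,142],[-56,-59,142],[-47,40,139.5],[-65,100,105.5],[-65,-100,105.5]])/1000)).round(0))
```

```text
1.6833 [ 0.46164874 -0.11013638  0.22822406]
turn deg [0.25 0.19 0.06] shift now-axes cm [10.82 -2.02 -2.15] shift target-axes cm [10.82 -2.04 -2.11]
target y axis [ 0.15  -0.989  0.   ] z axis [-0.989 -0.15   0.   ]
[[ 2.02278685e-04  2.68292148e-01 -9.63337574e-01 -1.35884547e-01]
 [ 9.99999911e-01 -4.11520695e-04  9.53672919e-05 -6.88865741e-04]
 [-3.70847053e-04 -9.63337508e-01 -2.68292207e-01 -6.86267888e-02]
 [ 0.00000000e+00  0.00000000e+00  0.00000000e+00  1.00000000e+00]] 60.72672563341598
[[302. 253.]
 [271. 253.]
 [268. 164.]
 [301. 165.]
 [117. 146.]
 [ 51. 172.]
 [370. 173.]]
```

View pics/w1.png

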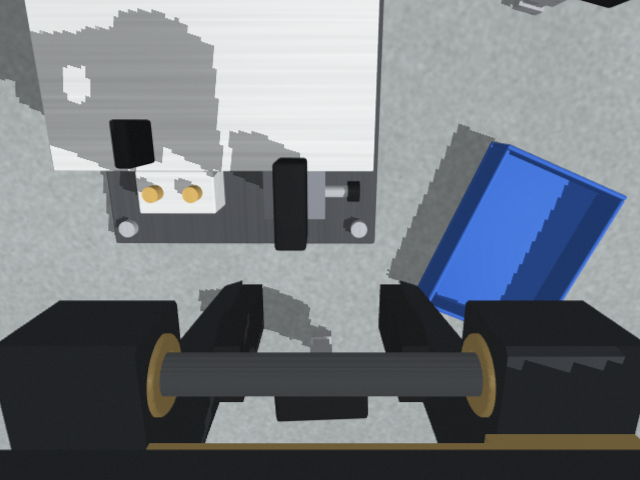

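The wrist view shows the plug top at x 273–307, y 158–250, versus a predicted 268–302, 164–253. I'll correct about 2 mm, then descend and grip.

drive_tool(
  deltas=[
    [[0.2,0,0],[0,-1.8,-2.2],4.5],
    [[0,0,0],[3,0,0],4.5],
    [[0,0,0],[3,0,0],4.5],
    [[0,0,0],[2.8,0,0],4.5],
    [[0,0,0],[2,0,0],4.5],
    [[0,0,0],[0,0,0],4.5],
    [[0,0,0],[0,0,0],4.5],
  ],
)

```text
clock: 2.32
tool_pos: [0.4812, -0.0904, 0.1216]
eef_rot: [-0.705, -0.052, 0.706, -0.052]
contact_force: [0.4, -0.2, 0.8]
opening: 0.509
```

drive_tool(
  deltas=[
    [[0,0,0],[0,0,0],1],
    [[0,0,0],[0,0,0],1],
    [[0,0,0],[0,0,0],1],
    [[0,0,0],[0,0,0],1],
    [[0,0,0],[0,0,0],1],
    [[0,0,0],[0,0,0],1],
  ],
  force=45,
)

```text
clock: 2.82
tool_pos: [0.4821, -0.0898, 0.1226]
eef_rot: [0.706, 0.053, -0.705, 0.053]
contact_force: [-0.7, 0.9, 7.5]
opening: 0.198
```

drive_tool(
  deltas=[
    [[0,0,0],[-0.4,0,0],1],
    [[0,0,0],[-0.6,0,0],1],
    [[0,0,0],[-0.8,0,0],1],
    [[0,0,0],[-0.8,0,0],1],
    [[0,0,0],[-1,0,0],1],
    [[0,0,0],[-1,0,0],1],
    [[0,0,0],[-1,0,0],1],
    [[0,0,0],[-1,0,0],1],
    [[0,0,0],[-0.5,0,0],1],
    [[0,0,0],[0,0,0],1],
    [[0,0,0],[0,0,0],1],
  ],
)

```text
clock: 3.73
tool_pos: [0.4815, -0.0902, 0.1932]
eef_rot: [0.705, 0.052, -0.705, 0.053]
contact_force: [-0.1, -0.2, -1.1]
opening: 0.202
```

Run:
```python
from h import *
from plant import r
z=np.load("poses.npz");f=z["f"].copy();f[:2]+=.002*np.array([.15,-.989])+.0015*np.array([.989,.15])
np.savez("poses.npz",f=f,t=z["t"],s=z["s"]);st=r.get_state();print(st["tool_pos"],f)
go(st,[*z["t"][:2],.06],f[2])
```

```text
[ 0.48149117 -0.09019627  0.19315975] [ 0.55381597 -0.02697728  0.15043171]
turn deg [-0.08 -0.03 -0.03] shift now-axes cm [13.32 18.18  6.05] shift target-axes cm [13.32 18.18  6.07]
target y axis [ 0.15  -0.989  0.   ] z axis [-0.989 -0.15   0.   ]
```

drive_tool(
  deltas=[
    [[0,0,0],[0,3,1],1],
    [[0,0,0],[0,3,1],1],
    [[0,0,0],[0,3,1],1],
    [[0,0,0],[0,3,1],1],
    [[0,0,0],[0,3,1],1],
    [[0,0,0],[0,3.2,1],1],
    [[0,0,0],[3,0,0],1],
    [[0,0,0],[3,0,0],1],
    [[0,0,0],[3,0,0],1],
    [[0,0,0],[2.3,0,0],1],
    [[0,0,0],[1.2,0,0],1],
    [[0,0,0],[0,0,0],1],
  ],
)

```text
clock: 4.73
tool_pos: [0.4473, -0.2777, 0.0646]
eef_rot: [-0.703, -0.054, 0.707, -0.052]
contact_force: [0.2, 0.4, -1.1]
opening: 0.201
```

drive_tool(
  deltas=[
    [[0,0,0],[0.6,0,0],1],
    [[0,0,0],[0.3,0,0],1],
    [[0,0,0],[0.2,0,0],1],
    [[0,0,0],[0,0,0],1],
  ],
)

```text
clock: 5.07
tool_pos: [0.4496, -0.279, 0.0571]
eef_rot: [0.705, 0.053, -0.705, 0.053]
contact_force: [-0.1, 1.4, -0.7]
opening: 0.2
```

drive_tool(
  deltas=[
    [[0,0,0],[0.2,0,0],1],
    [[0,0,0],[0,0,0],1],
    [[0,0,0],[0,0,0],2.5],
    [[0,0,0],[0,0,0],4],
    [[0,0,0],[0,0,0],4.5],
    [[0,0,0],[0,0,0],4.5],
    [[0,0,0],[-2,0,0],4.5],
    [[0,0,0],[-4,0,0],4.5],
    [[0,0,0],[-4,0,0],4.5],
    [[0,0,0],[-4,0,0],4.5],
    [[0,0,0],[0,0,0],4.5],
    [[0,0,0],[0,0,0],4.5],
  ],
)

```text
clock: 6.07
tool_pos: [0.4506, -0.2796, 0.197]
eef_rot: [0.707, 0.052, -0.703, 0.054]
contact_force: [-0.1, 0.5, -0.2]
opening: 0.513
```

Run:
```python
from h import *
from plant import r
f=np.load("poses.npz")["f"];st=r.get_state();print(st["clock"],st["tool_pos"])
a=r.snapshot("scene")["color"][180:400,120:420,::-1];b=r.snapshot("wrist")["color"][:,:,::-1]
cv2.imwrite("pics/p2.png",np.vstack([cv2.resize(a,(400,293)),cv2.resize(b,(400,300))]))
tab=w(f,[[-.047,.04,.1315]])[0];go(st,tab-[0,0,.008],f[2])
```

```text
6.0667 [ 0.45059954 -0.27963951  0.19704468]
turn deg [-0.08 -0.26 -0.19] shift now-axes cm [  7.3  -27.47  -9.22] shift target-axes cm [  7.35 -27.43  -9.29]
target y axis [ 0.15  -0.989  0.   ] z axis [-0.989 -0.15   0.   ]
```

View pics/p2.png

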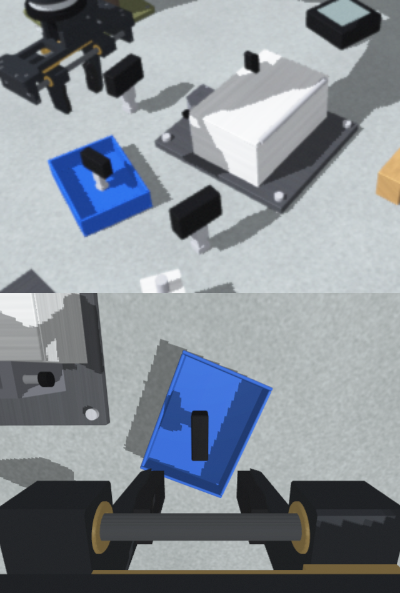

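The plug stands in the tray, released. Next is the flap tab.

drive_tool(
  deltas=[
    [[0,0,0],[0,-3,-1],4.5],
    [[0,0,0],[0,-3.4,-1.15],4.5],
    [[0,0,0],[0,-3.5,-1.2],4.5],
    [[0,0,0],[0,-3.5,-1.2],4],
    [[0,0,0],[0,-3.5,-1.2],4],
    [[0,0,0],[0,-3.5,-1.2],4],
    [[0,0,0],[0,-3.5,-1.2],4],
    [[0,0,0],[0,-3.5,-1.15],4],
    [[0,0,0],[2,0,0],4],
    [[0,0,0],[2,0,0],4],
    [[0,0,0],[0,0,0],4],
    [[0,0,0],[0,0,0],4],
  ],
)

```text
clock: 7.17
tool_pos: [0.4988, 0.0057, 0.153]
eef_rot: [-0.703, -0.053, 0.707, -0.053]
contact_force: [-0.0, -0.4, 0.9]
opening: 0.454
```

Run:
```python
from h import *
from plant import r
f=np.load("poses.npz")["f"];st=r.get_state();print(st["clock"],st["tool_pos"])
tab=w(f,[[-.047,.04,.1315]])[0];go(st,tab-[0,0,.008],f[2])
b=r.snapshot("wrist")["color"][:,:,::-1];cv2.imwrite("pics/w3.png",b)
```

```text
7.1667 [0.4988009  0.00570871 0.15296971]
turn deg [-0.05  0.31 -0.01] shift now-axes cm [ 2.95  0.06 -0.27] shift target-axes cm [ 2.95  0.06 -0.25]
target y axis [ 0.15  -0.989  0.   ] z axis [-0.989 -0.15   0.   ]
```

View pics/w3.png

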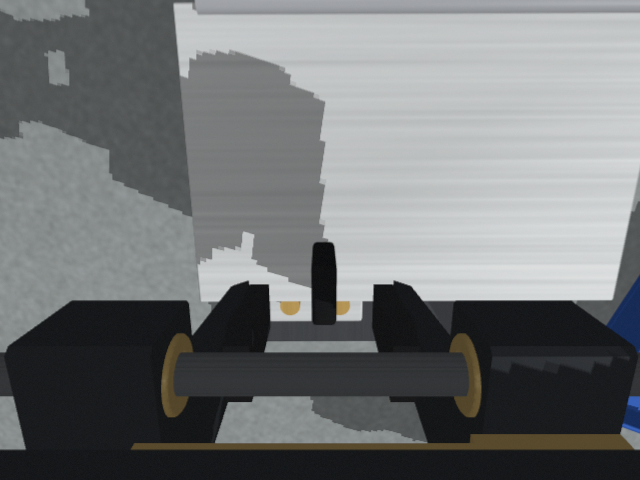

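The tab (312–336, 242–324) is centred between the fingers. Now I'll descend and pinch.

drive_tool(
  deltas=[
    [[0,0,0],[1,0,-0.1],4],
    [[0,0,0],[1,0,-0.1],4],
    [[0,0,0],[0.9,0,0],4],
    [[0,0,0],[0,0,0],4],
    [[0,0,0],[0,0,0],0.3],
    [[0,0,0],[0,0,0],0.3],
    [[0,0,0],[0,0,0],0.3],
    [[0,0,0],[0,0,0],0.3],
    [[0,0,0],[0,0,0],0.3],
    [[0,0,0],[0,0,0],0.3],
  ],
  force=30,
)

```text
clock: 8.05
tool_pos: [0.5029, 0.0054, 0.1261]
eef_rot: [0.705, 0.052, -0.705, 0.053]
contact_force: [-0.4, -3.2, 1.6]
opening: 0.114
```

Run:
```python
from h import *
from plant import r
f=np.load("poses.npz")["f"];st=r.get_state();print(st["clock"],st["tool_pos"],st["opening"]*8.81)
c,s=np.cos(-f[2]),np.sin(-f[2]);d=st["tool_pos"][:2]-f[:2];X=c*d[0]-s*d[1];Y=s*d[0]+c*d[1];Z=st["tool_pos"][2]+.008;print(X,Y,Z)
v=np.array([X-.065,Z-.1005]);ang=np.linspace(0,1.62,28);p=[]
for a in ang:p.append([v[0]*np.cos(a)+v[1]*np.sin(a),-v[0]*np.sin(a)+v[1]*np.cos(a)])
dd=np.diff(p,axis=0)*100
for k in dd: print("x",round(-k[1],2),"z",round(-k[0],2),end="; ")
```

```text
8.05 [0.50286135 0.00535075 0.12605931] 1.0032154158843687
-0.045534314994996355 0.039599245912179795 0.13405931206642463
x -0.66 z -0.22; x -0.64 z -0.26; x -0.63 z -0.3; x -0.61 z -0.34; x -0.59 z -0.37; x -0.56 z -0.41; x -0.54 z -0.44; x -0.51 z -0.47; x -0.48 z -0.5; x -0.45 z -0.53; x -0.42 z -0.55; x -0.38 z -0.58; x -0.35 z -0.6; x -0.31 z -0.62; x -0.27 z -0.64; x -0.24 z -0.65; x -0.2 z -0.66; x -0.16 z -0.68; x -0.11 z -0.68; x -0.07 z -0.69; x -0.03 z -0.69; x 0.01 z -0.69; x 0.05 z -0.69; x 0.09 z -0.69; x 0.13 z -0.68; x 0.17 z -0.67; x 0.21 z -0.66;
```

drive_tool(
  deltas=[
    [[0,0,0],[-0.66,0,-0.22],0.3],
    [[0,0,0],[-0.64,0,-0.26],0.3],
    [[0,0,0],[-0.63,0,-0.3],0.3],
    [[0,0,0],[-0.61,0,-0.34],0.3],
    [[0,0,0],[-0.59,0,-0.37],0.3],
    [[0,0,0],[-0.56,0,-0.41],0.3],
    [[0,0,0],[-0.54,0,-0.44],0.3],
    [[0,0,0],[-0.51,0,-0.47],0.3],
    [[0,0,0],[-0.48,0,-0.5],0.3],
    [[0,0,0],[-0.45,0,-0.53],0.3],
  ],
)

```text
clock: 8.88
tool_pos: [0.5364, 0.0106, 0.1824]
eef_rot: [-0.702, -0.052, 0.708, -0.053]
contact_force: [-6.5, -4.3, -1.3]
opening: 0.111
```

drive_tool(
  deltas=[
    [[0,0,0],[-0.42,0,-0.55],0.3],
    [[0,0,0],[-0.38,0,-0.58],0.3],
    [[0,0,0],[-0.35,0,-0.6],0.3],
    [[0,0,0],[-0.31,0,-0.62],0.3],
    [[0,0,0],[-0.27,0,-0.64],0.3],
    [[0,0,0],[-0.24,0,-0.65],0.3],
    [[0,0,0],[-0.2,0,-0.66],0.3],
    [[0,0,0],[-0.16,0,-0.68],0.3],
    [[0,0,0],[-0.11,0,-0.68],0.3],
    [[0,0,0],[-0.07,0,-0.69],0.3],
  ],
)

```text
clock: 9.72
tool_pos: [0.6017, 0.0207, 0.2092]
eef_rot: [-0.704, -0.052, 0.706, -0.053]
contact_force: [-6.0, -3.4, 6.9]
opening: 0.114
```

drive_tool(
  deltas=[
    [[0,0,0],[-0.03,0,-0.69],0.3],
    [[0,0,0],[0.01,0,-0.69],0.3],
    [[0,0,0],[0.05,0,-0.69],0.3],
    [[0,0,0],[0.09,0,-0.69],0.3],
    [[0,0,0],[0.13,0,-0.68],0.3],
    [[0,0,0],[0.17,0,-0.67],0.3],
    [[0,0,0],[0.1,0,-0.4],0.3],
    [[0,0,0],[0,0,0],0.3],
    [[0,0,0],[0,0,0],0.3],
  ],
)

```text
clock: 10.47
tool_pos: [0.6493, 0.028, 0.2033]
eef_rot: [0.706, 0.053, -0.704, 0.053]
contact_force: [1.9, -3.5, 4.5]
opening: 0.11
```

Run:
```python
from h import *
from plant import r
f=np.load("poses.npz")["f"];st=r.get_state();print(st["clock"],st["tool_pos"],st["opening"]*8.81)
c,s=np.cos(-f[2]),np.sin(-f[2]);d=st["tool_pos"][:2]-f[:2];X=c*d[0]-s*d[1];Z=st["tool_pos"][2]+.008
v=np.array([X-.065,Z-.1005]);print(v,np.hypot(*v),"theta",np.arctan2(.0336,-.1105)-np.arctan2(v[1],v[0]))
d=r.snapshot("top");pickle.dump(d,open("top1.pkl","wb"));a=d["color"][200:330,245:455,::-1]
d2=r.snapshot("scene");b=d2["color"][160:360,180:440,::-1]
cv2.imwrite("pics/t1.png",np.vstack([cv2.resize(a,(480,297)),cv2.resize(b,(390,300)) if 0 else cv2.copyMakeBorder(cv2.resize(b,(390,300)),0,0,0,90,0)]))
```

```text
10.4667 [0.64927885 0.02802631 0.20329232] 0.9692563756072557
[0.03762789 0.11079232] 0.11700767937093028 theta 1.6030102792324559
```

View pics/t1.png

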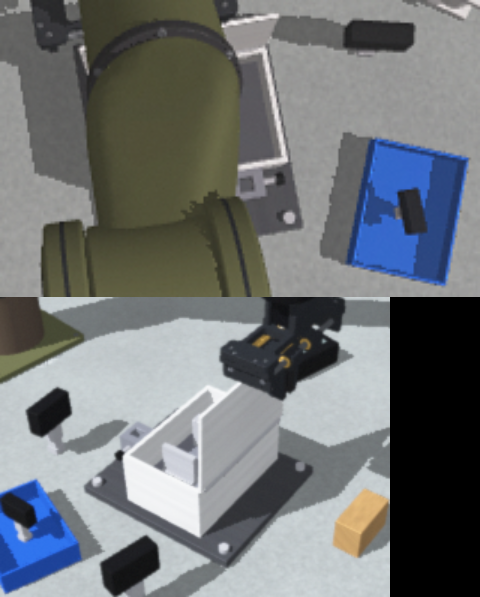

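The flap stands at about 1.6 rad. I'll release, rise and move back over the box for a look.

drive_tool(
  deltas=[
    [[0,0,0],[0,0,0],2.5],
    [[0,0,0],[0,0,0],4],
    [[0,0,0],[0,0,0],4],
    [[0,0,0],[0,0,0],4],
    [[0,0,0],[-2,0,0],4],
    [[0,0,0],[-3.5,0,0],4],
    [[0,0,0],[-3.5,0,0],4],
    [[0,0,0],[0,0,3.5],4],
    [[0,0,0],[0,0,4],4],
    [[0,0,0],[0,0,4],4],
    [[0,0,0],[0,0,3.5],4],
    [[0,0,0],[0,0,0],4],
  ],
)

```text
clock: 11.57
tool_pos: [0.4896, 0.0043, 0.2912]
eef_rot: [-0.701, -0.052, 0.71, -0.053]
contact_force: [-0.6, 0.4, -0.9]
opening: 0.452
```

Run:
```python
from h import *
from plant import r
f=np.load("poses.npz")["f"];st=r.get_state();print(st["clock"],st["tool_pos"])
d=r.snapshot("wrist");b=d["color"][:,:,::-1].copy();cv2.imwrite("pics/w4.png",b)
R=Ro.from_quat(st["eef_rot"]).as_matrix();T=np.eye(4);T[:3,:3]=R;T[:3,3]=st["tool_pos"];d["extrinsics"]=np.linalg.inv(T@d["tool_from_camera"])
for y in(38,-38):
    print(proj(d,w(f,np.array([[-43,y-9,89],[-43,y+9,89],[13,y+9,89],[13,y-9,89]])/1000)).round(0).tolist())
    go(st,w(f,[[-.015,y/1000,.073]])[0]-[0,0,.008],f[2])
```

```text
11.5667 [0.48956782 0.00426187 0.29115594]
[[336.0, 185.0], [314.0, 185.0], [313.0, 114.0], [336.0, 114.0]]
turn deg [-0.1   0.73 -0.  ] shift now-axes cm [22.56  0.24 -4.67] shift target-axes cm [22.62  0.25 -4.38]
target y axis [ 0.15  -0.989  0.   ] z axis [-0.989 -0.15   0.   ]
[[427.0, 184.0], [406.0, 184.0], [410.0, 114.0], [433.0, 114.0]]
turn deg [-0.1   0.73 -0.  ] shift now-axes cm [22.56  7.84 -4.69] shift target-axes cm [22.62  7.85 -4.38]
target y axis [ 0.15  -0.989  0.   ] z axis [-0.989 -0.15   0.   ]
```

View pics/w4.png

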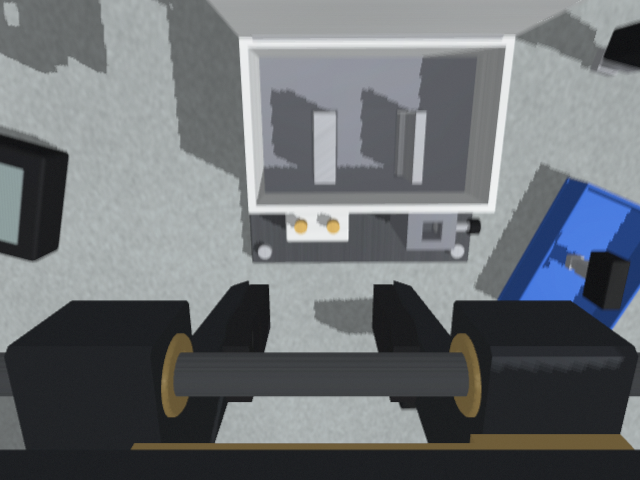

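The thick insert is in the +y (left) slot at (313–336, 111–184), matching the prediction; the blade is on the right at about (418,148). Descending on the thick one.

drive_tool(
  deltas=[
    [[0,0,0],[0,0.2,-2.3],4],
    [[0,0,0],[1,0,-2.1],4],
    [[0,0,0],[3,0,0],4],
    [[0,0,0],[3,0,0],4],
    [[0,0,0],[3,0,0],4],
    [[0,0,0],[2,0,0],4],
    [[0,0,0],[0,0,0],4],
    [[0,0,0],[0,0,0],4],
  ],
)

```text
clock: 12.28
tool_pos: [0.5439, 0.0109, 0.1716]
eef_rot: [-0.705, -0.053, 0.705, -0.053]
contact_force: [0.4, 0.5, 0.8]
opening: 0.454
```

Run:
```python
from h import *
from plant import r
z=np.load("poses.npz");f=z["f"];st=r.get_state();print(st["clock"],st["contact_force"])
go(st,w(f,[[-.015,.038,.073]])[0]-[0,0,.008],f[2])
```

```text
12.2833 [0.39144546 0.50878888 0.84794091]
turn deg [-0.03  0.06  0.03] shift now-axes cm [10.66  0.1   1.08] shift target-axes cm [10.66  0.1   1.09]
target y axis [ 0.15  -0.989  0.   ] z axis [-0.989 -0.15   0.   ]
```

drive_tool(
  deltas=[
    [[0,0,0],[0,0.1,1.05],4],
    [[0,0,0],[2,0,0],4],
    [[0,0,0],[2.5,0,0],4],
    [[0,0,0],[2.5,0,0],4],
    [[0,0,0],[2.2,0,0],4],
    [[0,0,0],[1.4,0,0],4],
    [[0,0,0],[0,0,0],4],
    [[0,0,0],[0,0,0],4],
  ],
)

```text
clock: 12.95
tool_pos: [0.5346, 0.0081, 0.0673]
eef_rot: [0.706, 0.053, -0.704, 0.053]
contact_force: [-0.3, 0.5, -0.1]
opening: 0.454
```

drive_tool(
  deltas=[
    [[0,0,0],[0,0,0],1],
    [[0,0,0],[0,0,0],1],
    [[0,0,0],[0,0,0],1],
    [[0,0,0],[0,0,0],1],
    [[0,0,0],[0,0,0],1],
    [[0,0,0],[0,0,0],1],
  ],
  force=45,
)

```text
clock: 13.45
tool_pos: [0.5339, 0.0079, 0.0674]
eef_rot: [0.706, 0.053, -0.704, 0.053]
contact_force: [-0.6, -0.2, 6.6]
opening: 0.2
```

drive_tool(
  deltas=[
    [[0,0,0],[-0.4,0,0],1],
    [[0,0,0],[-0.8,0,0],1],
    [[0,0,0],[-1,0,0],1],
    [[0,0,0],[-1,0,0],1],
    [[0,0,0],[-1.5,0,0],1],
    [[0,0,0],[-1.5,0,0],1],
    [[0,0,0],[-1.5,0,0],1],
    [[0,0,0],[-1.5,0,0],1],
    [[0,0,0],[-1.5,0,0],1],
    [[0,0,0],[-1.5,0,0],1],
    [[0,0,0],[-0.8,0,0],1],
    [[0,0,0],[0,0,0],1],
  ],
)

```text
clock: 14.45
tool_pos: [0.534, 0.0078, 0.1985]
eef_rot: [0.706, 0.053, -0.704, 0.053]
contact_force: [-0.1, 0.7, -2.9]
opening: 0.2
```

Run:
```python
from h import *
from plant import r
z=np.load("poses.npz");f=z["f"];st=r.get_state();print(st["clock"],st["tool_pos"],st["contact_force"],st["opening"])
# foot is 0.0464 below TCP; want foot 0.044+0.10
go(st,[*z["s"][:2],.190],f[2])
```

```text
14.45 [0.53397344 0.00775259 0.19847617] [-0.14049951  0.71764864 -2.93102065] 0.1997340128756337
turn deg [-0.08 -0.21 -0.02] shift now-axes cm [  0.82 -32.29   4.9 ] shift target-axes cm [  0.85 -32.29   4.85]
target y axis [ 0.15  -0.989  0.   ] z axis [-0.989 -0.15   0.   ]
```

drive_tool(
  deltas=[
    [[0,0,0],[0,-1.5,0.2],1],
    [[0,0,0],[0,-3,0.5],1],
    [[0,0,0],[0,-3,0.5],1],
    [[0,0,0],[0,-3.2,0.5],1],
    [[0,0,0],[0,-3.2,0.5],1],
    [[0,0,0],[0,-3.2,0.5],1],
    [[0,0,0],[0,-3.2,0.5],1],
    [[0,0,0],[0,-3.2,0.5],1],
    [[0,0,0],[0,-3.2,0.4],1],
    [[0,0,0],[0,-3,0.4],1],
    [[0,0,0],[0.4,-1.6,0.3],1],
    [[0,0,0],[0.4,-1,0.1],1],
  ],
)

```text
clock: 15.45
tool_pos: [0.4345, 0.323, 0.1876]
eef_rot: [-0.705, -0.055, 0.705, -0.054]
contact_force: [0.4, -0.4, -3.4]
opening: 0.198
```

drive_tool(
  deltas=[
    [[0,0,0],[0,0,0],1],
    [[0,0,0],[0,0,0],1],
    [[0,0,0],[0,0,0],1],
    [[0,0,0],[0,0,0],1],
    [[0,0,0],[0,0,0],1],
    [[0,0,0],[0,0,0],1],
  ],
)

```text
clock: 15.95
tool_pos: [0.4372, 0.3189, 0.1885]
eef_rot: [0.705, 0.052, -0.705, 0.052]
contact_force: [-0.3, -0.4, -3.6]
opening: 0.201
```

Run:
```python
from h import *
from plant import r
z=np.load("poses.npz");f=z["f"];st=r.get_state();print(st["clock"],st["tool_pos"],st["contact_force"],st["opening"],abs(st["qd"]).max())
go(st,[*z["s"][:2],.190],f[2])
a=r.snapshot("scene")["color"][:,:,::-1];b=r.snapshot("wrist")["color"][:,:,::-1]
cv2.imwrite("pics/e.png",np.hstack([cv2.resize(a[100:420,140:480],None,fx=1.3,fy=1.3),cv2.copyMakeBorder(cv2.resize(b,(352,264)),0,152,0,0,0)]))
```

```text
15.95 [0.43716913 0.31887559 0.18847403] [-0.2663842  -0.41213415 -3.56213552] 0.20055987967352062 0.0053571658384493105
turn deg [-0.16 -0.02 -0.02] shift now-axes cm [-0.15 -0.08 -0.06] shift target-axes cm [-0.15 -0.08 -0.06]
target y axis [ 0.15  -0.989  0.   ] z axis [-0.989 -0.15   0.   ]
```

View pics/e.png

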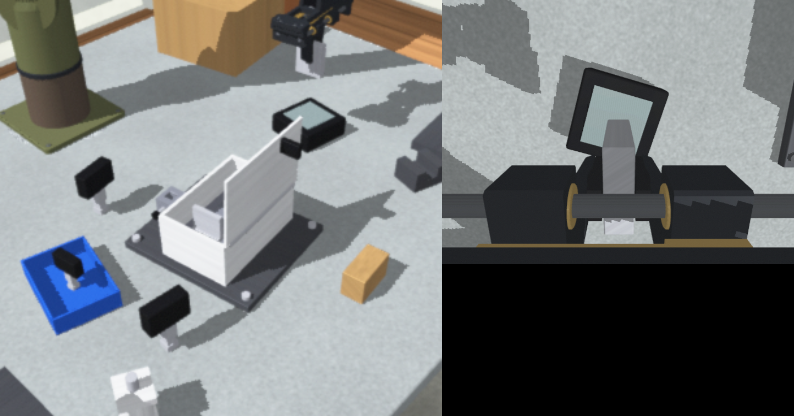

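The insert is held above the glass, the flap is open, the plug is in the tray and the bystanders look unmoved. One overlay check that the insert is upright, then hand in.

Run:
```python
from h import *
from plant import r
f=np.load("poses.npz")["f"];st=r.get_state();d=r.snapshot("scene");a=d["color"][80:220,320:460,::-1].copy()
a=cv2.resize(a,None,fx=4,fy=4,interpolation=cv2.INTER_CUBIC)
b=st["tool_pos"]-[0,0,.0464]
P=w([*b[:2],f[2]],[[x,y,b[2]+z] for x in(-.028,.028) for y in(-.009,.009) for z in(0,.068)])
for q in proj(d,P):cv2.circle(a,tuple(int(v) for v in (q-[320,80]+.5)*4),3,(0,0,255),-1)
cv2.imwrite("pics/e2.png",a)
```

```text
(no output)
```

View pics/e2.png

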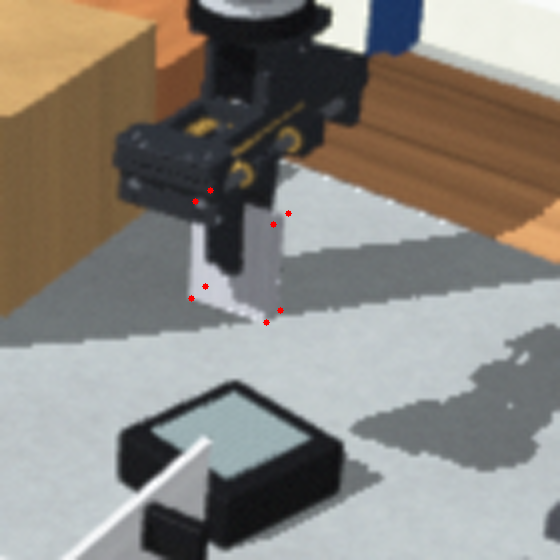

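The predicted upright box matches the image within about 1–2 px, so the insert is upright.

```bash
python3 -c "
from plant import r
print(r.finish_job(), r.get_state()['clock'])"
```

```text
the job is handed in; nothing more can be done
the job is handed in; nothing more can be done
```

I handed the job in at about 16 s of robot time, with the thick insert still held over the scanner; the interface gives no verdict, so the result below rests on my own checks.

What I did:
1. I pulled the plug straight up and stood it in the tray, let go.
2. I swung the flap to about 1.6 rad, worked out from the tool position at release. Later pictures show it still standing open.
3. I drew the thick insert from the +y slot and carried it to the scanner.

Last checks:
- **Position:** The gripper was within about 2 mm of the planned pose, so the insert's underside was about 10 cm above the middle of the glass. Joint speed was near zero.
- **Grip:** The opening held at about 18 mm. The vertical force of about 3 N matches the insert's weight.
- **Upright:** An overlay of an upright insert on the scene picture matched within about 1–2 px.
- **Other items:** In the last scene picture the plug was in the tray, and the carton, clevis and cylinder looked unmoved, judged by eye. The blade insert was seen in its slot before I drew out the thick one and appears to be there still.

One disagreement: the wrist camera differed from the overhead fit by about 2 mm. I corrected for that before the first grasp.

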